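# Rock a seized cartridge out of its sloped dock

### The job

The blue cartridge has seized in its sloped dock. Take it by the white grip and rock it firmly to one side and then to the other, its foot still down in the dock, until both sides have let go, then draw it out and stand it gently upright in the white card tray and let go. Leave the amber bottle and the small beaker where they are.

Things in the scene. Friction and masses are not known exactly. Their poses are not given: they have to be found in the camera images.
- cartridge_center (a point): Middle of the loose cartridge, half-way up, 57.5 mm above its underside; z up along the cartridge, y along the foot's long side. 115 mm tall, 210 to 420 g: flat black foot 40 (x) x 80 (y) x 8 mm, on it a blue body 40 x 48 mm up to 58 mm, on top a white grip 34 (x) x 30 (y) mm up to 115 mm. In the dock it leans 27 degrees, top towards the dock's -x.
- cartridge_grip (a point): Where to take the cartridge: in the middle of its white grip, 88.5 mm above the underside (axes as cartridge_center). Grip across the 30 mm (y), tool along the cartridge's z, firmly (about 80 N). Freeing one end takes some 2 N m, about 20 N sideways here; a straight pull would take about 50 N. Once both catches gave way it slides out along its z; 50 mm clears the bay.
- foot_left (a point): Middle of the lower edge of the foot's left (+y) end. To lean the cartridge left, turn it about its own x axis round this edge, which stays on the bay floor. At about 9 degrees the catch at the raised right end gives way and stays open; 13 degrees is sure, and there is room for 15.
- foot_right (a point): The same at the right (-y) end: the pivot for leaning right, which opens the left catch.
- dock: White and grey dock, fixed, 128 mm wide (y), about 140 mm deep; origin on the table below the middle of the bay; x away from the robot side, z up. The bay is a slot 43 x 84 mm round the foot, floor centre 36 mm above the origin, its axis leaning 27 degrees from vertical towards -x. End housings stand 40 mm and the front and back walls 36 mm over its floor.
- hoop_top (a point): Middle of the top bar of the dock's fixed steel guard hoop (10 mm bar, 116 mm wide, parallel to the cartridge, 75 mm behind its axis). It overhangs the cartridge: bring the gripper in along the leaning axis, not from straight above.
- catch_left (a joint): Stiff steel catch in the dock's left (+y) end housing, over the foot's left end: 0 m = holding, more = pushed back into the housing, where it stays (up to 0.018); beyond 0.004 it has given way. It gives way when the left end of the foot is raised.
- catch_right (a joint): The same in the right (-y) end housing, over the foot's right end.
- card_tray: White folded card tray, 180 (x) x 248 (y) x 28 mm, fixed, origin at the centre of its underside; flat inner floor 134 x 204 mm, 2 mm above the table, walls 19 mm high to touch.
- bottle_center (a point): Middle of the amber bottle with white cap, 42 mm across, 86 mm tall, loose; leave it alone.
- beaker_center (a point): Middle of the small empty glass beaker, 50 mm across, 59 mm tall, loose; leave it alone.
Mind the look-alikes: they are no part of the job. What is shaped like the part that bears cartridge_center but yellow is not meant.

How it is judged:
By the outcome, as a careful person would: the job done as asked, in the order asked, and still so for the second after the job is handed in, with the robot touching nothing.
It also fails if it takes over 51 s, if anything falls off the work surface, if the arm or the gripper's body presses on something with over 40 N, if the wrist force passes 120 N, or if a joint passes its speed limit or range.

### The arm

A 6-joint arm with a two-finger parallel gripper is mounted at the origin on a cart in front of the work surface, level with it; the furniture and walls round the work are solid. World frame = base frame: x ahead of the robot, y to its left, z up, the work surface at z = 0. Lengths are in mm, angles in rad, forces in N, time in s.
With the tool pointing down it reaches from about 225 to 875 mm from the base axis. Payload 3.4 kg.
Tool frame: the origin (TCP) lies midway between the tips of the shut fingers; the grasp point (between the pads) lies 19 mm behind it; z points along the fingers, y is the line along which they close (so a half turn about z gives the same grasp; the last joint's range is limited). The gripper opens to 85 mm and grips with 20 to 120 N. Pads are 22 mm wide; open, the fingers measure 114 mm over their backs; the gripper's body (76 mm by 85 mm) begins 54 mm behind the grasp point. The pads swing forward as they close: fully open they stand 13 mm farther back than shut.
Start: joints at [1.183, 0.276, 1.505, -0, 1.361, -0.121], TCP at [151.612, 554.686, 231.328] pointing down, gripper open.
Joint ranges: [-2.89, 2.89], [-0.75, 2.08], [0.22, 2.7], [-1.18, 4.32], [0.11, 2.71], [-2.7, 2.7]. Speed limits (rad/s): [2.57, 2.57, 3.14, 3.14, 3.14, 3.14].

### API

Orientations are given as a 3x3 rotation matrix whose columns are the frame's x, y, z axes.
In Python, from station import observe, capture, job_done gives the robot as it stands.
- The arm moves only by the tool send_rows, never from a script. Its argument "plan" is a list of rows, each an object with "dp": the shift along the tool's x, y, z in m, a list of three; "twist": the turn, a rotation vector about the tool's x, y, z in rad, a list of three. A call has 1 to 8 rows; each row is the pose to reach, as a shift and turn from the pose commanded when the call began, along the tool's axes at that moment; what a row does not reach only later rows make up. A row lasts 1/10 s, in which the tool goes at most 50 mm and 8.59 degrees, less where a joint would pass 70% of its speed; a pose out of reach is approached as far as the arm can. A call with a gripper value outside its range is refused whole. "hand" is the gripper's target within -1 to 1 (fully open at 1, half-way at 0, shut at -1), set as the call begins (left out, the last holds). The fingers move at their own pace and stop on an object; "squeeze" is the grip in N (left out, the last holds). Time passes only in rows, so rows that repeat a pose let the fingers close. It gives the time, the measured TCP pose, the force, the opening and the grip force at its end, in the units of the state.
- observe(): the state, without advancing time (a new reading comes with each control period).
- capture(name): name is "side" or "top" or "wrist"; returns a dict with "color" (400x640x3 uint8, red, green, blue), "fx", "fy", "cx", "cy" (pixels), "cam_to_world" (4x4, takes a point from camera to world coordinates); the wrist camera has in their place "mount" (4x4, takes a point from camera to tool coordinates, whose origin is the TCP and whose axes are the flange's). Camera axes: x right, y up, looking along -z (the intrinsics and any distortion apply to the point x, -y, -z); pixel columns grow to the right and rows downward; lengths in mm; the calibration is good to about 2 mm. A picture is of the moment at which its call begins: read the wrist's pose just before it. There is no depth.
- job_done(): hands the job in; it is judged then, once.
The state is a dict: "time_s": time; "joints": joint angles; "joint_vel": joint speeds; "joint_efforts": joint torques, N m; "position": TCP position; "orientation": TCP orientation; "wrist_force": force on the tool from outside, world axes, zero at the start; "moment": the same for the moment, N m; "finger_gap": finger opening in mm; "gripper_force": force on a finger pad.
Only numpy, scipy, OpenCV 4.12 (cv2) and the standard library are available. Lean on these libraries where they do the work, as an engineer would, in place of code of your own. Each camera call takes 0.05 s, during which the arm holds its last target. There are 200 camera calls.

## Working session

There is one attempt and no reset: what is moved stays moved. The work goes in short steps, Python scripts to look and compute and a tool call to move; the robot and the scene stay as the last step left them, time stands still between calls to the robot, and variables do not carry over. Pictures are saved under pics/ and viewed, at most 10 in all, crops included, and the job is handed in when it is done.

Besides the shell and the picture viewer there is one more tool, called after "Emit:" as a command line: name --argument value ..., lists and objects as JSON in quotes. send_rows: Moves the arm, as the interface text tells. Its arguments: {"type":"object","properties":{"plan":{"type":"array"},"hand":{"type":"number"},"squeeze":{"type":"number"}},"required":["plan"]}

```bash
mkdir -p pics; ls; python3 - <<'E'
from station import observe,capture
import cv2,numpy as np,pickle
s=observe();print(s)
d={}
for n in("side","top"):
    c=capture(n);d[n]=c
    cv2.imwrite(f"pics/{n}0.png",c["color"][:,:,::-1]);print(n,c["fx"],c["fy"],c["cx"],c["cy"],[k for k in c],np.round(c["cam_to_world"],3).tolist())
pickle.dump(d,open("d0.pkl","wb"))
E
```

```text
pics
{'time_s': 0.0, 'joints': array([ 1.18299435e+00,  2.76568378e-01,  1.50617571e+00, -4.24173284e-06,
        1.36067577e+00, -1.20983159e-01]), 'joint_vel': array([-0.00075003, -0.00081988,  0.00082573, -0.00029379, -0.00071731,
       -0.00062997]), 'joint_efforts': array([-9.72027156e-04, -4.16783023e+01, -2.45808256e+01, -1.46634090e-05,
        1.08096673e-02,  2.26440886e-05]), 'position': array([151.39689601, 554.14654739, 230.43791882]), 'orientation': array([[-9.64614699e-01,  2.63662684e-01, -6.87122420e-04],
       [ 2.63663490e-01,  9.64613237e-01, -1.69308261e-03],
       [ 2.16404678e-04, -1.81434146e-03, -9.99998331e-01]]), 'wrist_force': array([1.15017758, 0.20839176, 0.07785666]), 'moment': array([-0.02155128, -0.04931245, -0.01143105]), 'gripper_force': 0.0, 'finger_gap': 85.45096775309925}
side 464.10776494438437 464.10776494438437 316.1684059770666 197.3295112312032 ['color', 'fx', 'fy', 'cx', 'cy', 'cam_to_world'] [[0.927, 0.229, -0.298, 51.762], [-0.376, 0.585, -0.719, -945.368], [0.01, 0.778, 0.628, 978.766], [0.0, 0.0, 0.0, 1.0]]
top 418.4609472020137 418.4609472020137 323.0775746905299 200.7955488882677 ['color', 'fx', 'fy', 'cx', 'cy', 'cam_to_world'] [[-0.024, 0.981, -0.191, 214.455], [-1.0, -0.021, 0.018, 1.236], [0.014, 0.191, 0.981, 1221.107], [0.0, 0.0, 0.0, 1.0]]
```

View pics/side0.png

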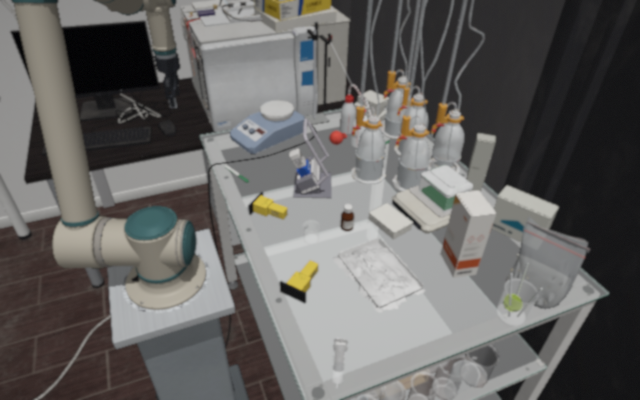

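View pics/top0.png

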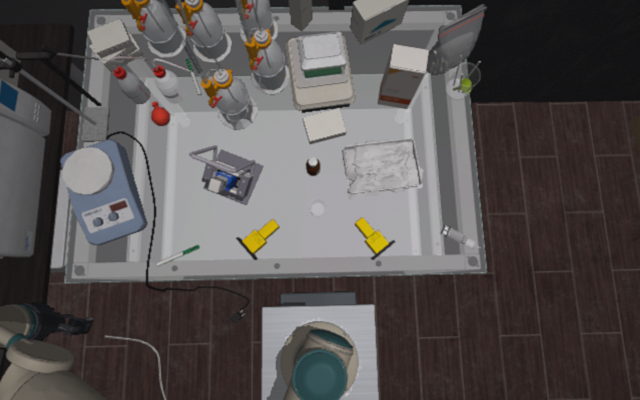

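The side view shows the dock with the blue cartridge at about (305,170), the amber bottle at (347,217), the beaker at (312,228) and the card tray at (380,272). In the top view they are at: dock (225,177), bottle (313,166), beaker (318,208), tray (382,166). Two yellow look-alikes lie at (258,237) and (373,237) in the top view. The one meant is the blue one in the dock. I'll enlarge that to confirm.

```bash
python3 - <<'E'
import cv2,numpy as np
a=cv2.imread("pics/side0.png")[120:210,265:355];b=cv2.imread("pics/top0.png")[135:215,180:270]
f=lambda i:cv2.resize(i,None,fx=4.4,fy=4.4,interpolation=cv2.INTER_CUBIC)
a=f(a);b=f(b);h=max(a.shape[0],b.shape[0]);o=np.zeros((h,a.shape[1]+b.shape[1],3),np.uint8);o[:a.shape[0],:a.shape[1]]=a;o[:b.shape[0],a.shape[1]:]=b
cv2.imwrite("pics/crop1.png",o);print(o.shape)
E
```

```text
(396, 792, 3)
```

View pics/crop1.png

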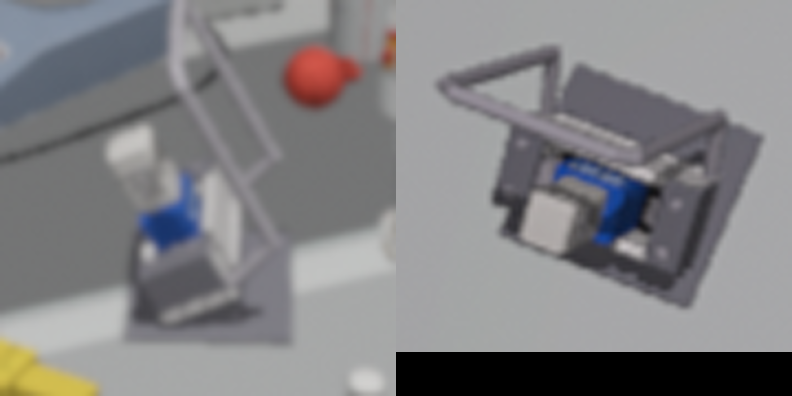

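The enlarged crop confirms it: blue body with a white grip, leaning in the grey dock under the steel hoop. The grip's top face is at about (215,185) in the top view and (294.5,153) in the side view. The dock's yaw is about -20°. Next I'll turn these into positions.

```bash
cat > h.py <<'E'
import numpy as np,cv2
from scipy.spatial.transform import Rotation as R
def ray(c,uv,T=None):
    T=c["cam_to_world"] if T is None else T
    d=np.array([(uv[0]-c["cx"])/c["fx"],-(uv[1]-c["cy"])/c["fy"],-1.]);return T[:3,3],T[:3,:3]@d
def onz(c,uv,z,T=None):
    o,d=ray(c,uv,T);return o+d*(z-o[2])/d[2]
def tri(*rs):
    A=0;b=0
    for o,d in rs:
        d=d/np.linalg.norm(d);P=np.eye(3)-np.outer(d,d);A=A+P;b=b+P@o
    return np.linalg.solve(A,b)
def wristT(s,c):
    T=np.eye(4);T[:3,:3]=s["orientation"];T[:3,3]=s["position"];return T@c["mount"]
def cart(s,grip,yaw,lean=27.):
    "target TCP rot/pos helpers: dock axes"
    x=np.array([np.cos(yaw),np.sin(yaw),0]);y=np.array([-np.sin(yaw),np.cos(yaw),0]);l=np.radians(lean)
    z=-np.sin(l)*x+np.array([0,0,np.cos(l)]);Rt=np.c_[np.cross(y,-z),y,-z]
    return Rt,z
def delta(s,p,Rt):
    O=s["orientation"];return np.round(O.T@(np.array(p)-s["position"])/1000,4),np.round(R.from_matrix(O.T@Rt).as_rotvec(),3)
E
python3 - <<'E'
from h import *;import pickle
d=pickle.load(open("d0.pkl","rb"));S,T=d["side"],d["top"]
g=(215,185);gs=(294.5,153)
print("grip top tri",tri(ray(T,g),ray(S,gs)),"z138",onz(T,g,138.5),onz(S,gs,138.5))
f=lambda u,v:((u-396)/4.4+180,v/4.4+135)
for q in[(762,135),(690,305),(500,235),(575,65)]:print("base",onz(T,f(*q),4).round(0))
h=[f(440,85),f(645,155)]
for q in h:print("hoop",onz(T,q,180).round(0))
# tray
t=T["color"][130:200,335:430];m=cv2.inRange(t,(150,)*3,(255,)*3)
im=T["color"].copy();print(T["color"][166,440],T["color"][166,382])
for n,q in dict(trayTL=(343,149),trayTR=(414,141),trayBR=(421,185),trayBL=(350,194)).items():print(n,onz(T,q,20).round(0))
print("bottle",onz(T,(313,162),86),"beaker",onz(T,(318,208),40))
E
```

```text
grip top tri [475.26658038 267.9715236  130.73152901] z138 [473.39807404 266.07286513 138.5       ] [471.39783684 256.85711178 138.5       ]
base [562. 156.   4.]
base [445. 204.   4.]
base [496. 332.   4.]
base [615. 285.   4.]
hoop [546. 322. 180.]
hoop [501. 202. 180.]
[93 92 94] [168 166 167]
trayTL [605. -85.  20.]
trayTR [ 626. -300.   20.]
trayBR [ 489. -312.   20.]
trayBL [ 466. -101.   20.]
bottle [546.70223841   5.89708285  86.        ] beaker [423.147784    -5.57725041  40.        ]
```

```bash
python3 - <<'E'
from h import *;from station import observe
s=observe();Rt,z=cart(s,None,-.38);D=np.array([521.5,246,36])
for k in(88.5+150-19,):print(D+k*z,delta(s,D+k*z,Rt))
E
```

```text
[428.95771962 282.96256406 231.57593206] (array([-0.3392, -0.1885, -0.0008]), array([ 0.025, -0.471,  0.112]))
```

Emit:
send_rows --plan '[{"dp": [-0.034,-0.019,-0.01],"twist": [0.0025,-0.047,0.011]},{"dp": [-0.075,-0.042,-0.01],"twist": [0.006,-0.11,0.027]},{"dp": [-0.12,-0.067,-0.01],"twist": [0.009,-0.17,0.04]},{"dp": [-0.165,-0.092,-0.01],"twist": [0.012,-0.24,0.055]},{"dp": [-0.21,-0.117,-0.01],"twist": [0.015,-0.3,0.07]},{"dp": [-0.255,-0.142,-0.01],"twist": [0.019,-0.36,0.085]},{"dp": [-0.3,-0.167,-0.005],"twist": [0.022,-0.42,0.1]},{"dp": [-0.339,-0.1885,-0.001],"twist": [0.025,-0.471,0.112]}]' --hand 1 --squeeze 80

```text
time_s: 0.9
position: [428.0, 283.7, 232.3]
orientation: [[-0.826, 0.371, 0.424], [0.331, 0.929, -0.168], [-0.456, 0.002, -0.89]]
wrist_force: [-0.3, 0.8, -0.3]
finger_gap: 85.4
gripper_force: 0.0
```

Emit:
send_rows --plan '[{"dp": [0,0,0],"twist": [0,0,0]},{"dp": [0,0,0],"twist": [0,0,0]},{"dp": [0,0,0],"twist": [0,0,0]},{"dp": [0,0,0],"twist": [0,0,0]}]'

```text
time_s: 1.3
position: [426.9, 286.2, 232.8]
orientation: [[-0.827, 0.37, 0.423], [0.331, 0.929, -0.166], [-0.454, 0.003, -0.891]]
wrist_force: [-0.9, 0.0, 0.3]
finger_gap: 85.5
gripper_force: 0.0
```

```bash
python3 - <<'E'
from h import *;from station import observe,capture;import pickle
s=observe();c=capture("wrist");pickle.dump((s,c),open("w1.pkl","wb"))
cv2.imwrite("pics/w1.png",c["color"][:,:,::-1])
Rt,z=cart(s,None,-.38);D=np.array([521.5,246,36])
print(s["time_s"],s["position"],delta(s,D+(219.5)*z,Rt),c["fx"],c["mount"].round(3).tolist())
T=wristT(s,c)
def proj(p):
    q=np.linalg.inv(T)@np.r_[p,1];return (c["cx"]-c["fx"]*q[0]/q[2]).round(1),(c["cy"]+c["fy"]*q[1]/q[2]).round(1)
x=-np.cross(-z,Rt[:,1]);x=Rt[:,0]*-1;y=Rt[:,1]
for a in(-17,17):
  for b in(-15,15):print("top corner",proj(D+115*z+a*x+b*y))
E
```

```text
1.3 [426.94382781 286.19837838 232.76435594] (array([-0.0022, -0.0023,  0.0024]), array([ 0.003, -0.   , -0.   ])) 299.8671661129318 [[-0.0, 0.946, 0.324, 83.318], [1.0, -0.0, 0.001, 1.518], [0.001, 0.324, -0.946, -143.075], [0.0, 0.0, 0.0, 1.0]]
top corner (np.float64(294.8), np.float64(179.7))
top corner (np.float64(329.5), np.float64(179.7))
top corner (np.float64(295.7), np.float64(216.3))
top corner (np.float64(329.0), np.float64(216.2))
```

View pics/w1.png

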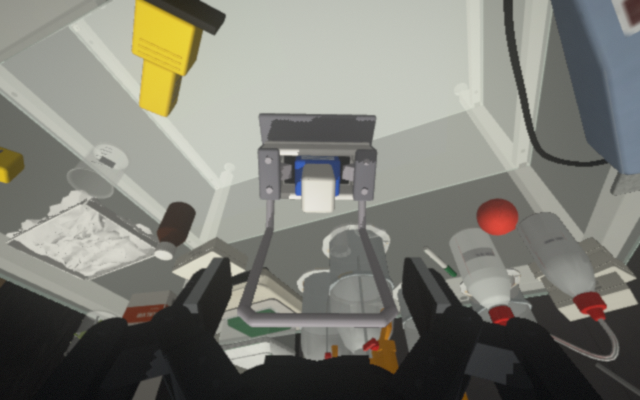

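The wrist view shows the grip's top face at about (303–335, 180–213), against a predicted centre of (312,198). The dock edges look level, so the yaw is good. I'll measure this finely with masks.

```bash
python3 - <<'E'
from h import *;import pickle
s,c=pickle.load(open("w1.pkl","rb"));im=c["color"]
for v in(190,200,207):print(v,im[v,295:345].max(1).tolist())
for u in(312,319,326):print(u,im[170:222,u].max(1).tolist())
hsv=cv2.cvtColor(im,cv2.COLOR_RGB2HSV)[140:230,260:380]
m=cv2.inRange(hsv,(105,120,40),(130,255,255));v,u=np.nonzero(m);print("blue u",u.min()+260,u.max()+260,"v",v.min()+140,v.max()+140)
# dark base plate: angle via edges
g=cv2.cvtColor(im,cv2.COLOR_RGB2GRAY)
for u in(265,275,290,340,360,368):
    col=g[100:130,u].astype(int);k=np.argmin(np.diff(col));print(u,100+k)
E
```

```text
190 [146, 170, 183, 186, 186, 178, 165, 185, 210, 220, 225, 226, 226, 226, 226, 225, 226, 226, 225, 225, 225, 225, 224, 224, 224, 223, 224, 224, 223, 223, 222, 222, 222, 221, 221, 219, 212, 196, 175, 149, 155, 170, 163, 143, 111, 101, 106, 109, 107, 107]
200 [169, 171, 171, 171, 172, 166, 165, 191, 212, 222, 228, 228, 229, 229, 228, 228, 228, 228, 228, 228, 227, 228, 227, 226, 226, 226, 226, 226, 225, 225, 225, 225, 224, 224, 223, 221, 210, 190, 168, 149, 166, 177, 178, 176, 177, 175, 176, 176, 175, 176]
207 [167, 168, 168, 168, 168, 165, 165, 193, 212, 223, 229, 231, 232, 230, 231, 230, 229, 229, 229, 229, 229, 229, 228, 227, 228, 227, 227, 226, 226, 226, 226, 226, 225, 225, 225, 221, 209, 187, 165, 143, 156, 167, 167, 167, 167, 167, 168, 167, 169, 167]
312 [106, 108, 108, 108, 109, 110, 120, 140, 163, 184, 205, 219, 222, 223, 223, 224, 224, 224, 225, 226, 226, 226, 226, 226, 227, 227, 227, 227, 227, 228, 228, 228, 229, 229, 229, 230, 230, 229, 230, 229, 227, 219, 194, 174, 168, 167, 168, 168, 167, 169, 172, 165]
319 [108, 105, 107, 107, 108, 109, 115, 130, 153, 178, 200, 215, 221, 221, 223, 222, 223, 223, 224, 224, 224, 224, 224, 225, 225, 225, 226, 226, 225, 226, 226, 227, 227, 226, 227, 227, 227, 228, 228, 228, 226, 219, 201, 177, 168, 167, 168, 169, 173, 168, 136, 115]
326 [107, 106, 107, 107, 107, 108, 112, 125, 143, 167, 192, 211, 219, 220, 221, 222, 221, 221, 222, 223, 222, 222, 222, 223, 223, 223, 223, 224, 224, 224, 225, 224, 225, 224, 225, 225, 226, 226, 226, 226, 224, 216, 198, 175, 168, 169, 173, 173, 144, 119, 113, 113]
blue u 295 339 v 159 194
265 112
275 112
290 113
340 113
360 114
368 114
```

```bash
python3 - <<'E'
from h import *;import pickle
s,c=pickle.load(open("w1.pkl","rb"));d=pickle.load(open("d0.pkl","rb"));S,T=d["side"],d["top"]
W=wristT(s,c);f=(317.5,195.7)
for r,n in((T,"top"),(S,"side")):
    g=dict(top=(215,185),side=(294.5,153))[n];print(n,tri(ray(c,f,W),ray(r,g)))
print("all",tri(ray(c,f,W),ray(T,(215,185)),ray(S,(294.5,153))))
print("z138.5",onz(c,f,138.5,W),"z133",onz(c,f,133,W))
Rt,z=cart(s,None,-.385);x,y=-Rt[:,0],Rt[:,1]
P=onz(c,f,138.5,W);D=P-115*z;print("D",D)
def proj(p):
    q=np.linalg.inv(W)@np.r_[p,1];return (c["cx"]-c["fx"]*q[0]/q[2]).round(1),(c["cy"]+c["fy"]*q[1]/q[2]).round(1)
print("blue",proj(D+58*z-20*x-24*y),proj(D+58*z-20*x+24*y),"topface",proj(D+115*z-17*x-15*y),proj(D+115*z+17*x+15*y))
# refine top & side pixel centroids of bright face
for n,cc,(u,v) in(("top",T,(215,185)),("side",S,(294,153))):
    print(n);print(cc["color"][v-10:v+11:1,u-10:u+11].max(2))
E
```

```text
top [475.46513655 268.27640289 133.26288323]
side [476.35989599 268.38446858 131.49510751]
all [475.81492154 268.11241239 131.6285785 ]
z138.5 [471.60470437 270.90333233 138.5       ] z133 [476.79251893 268.87043105 133.        ]
D [519.99183798 251.29580011  36.03424972]
blue (np.float64(293.9), np.float64(159.8)) (np.float64(340.5), np.float64(159.9)) topface (np.float64(300.0), np.float64(176.8)) (np.float64(334.2), np.float64(213.8))
top
[[ 96  97  97  97  98  92  92 113 129 130 131 132 131 130 128 134 141 146
  149 149 138]
 [ 98  98  97  97  97  87  93 115 123 120 110 113 122 128 130 127 128 133
  140 144 145]
 [111 106  98  98  96  85  87  97  97  95  85  87  99 114 129 131 131 128
  128 130 135]
 [ 96  96  96  96  94  98 124 131 121 107  85  83  86  91 101 115 130 130
  131 132 129]
 [ 78  78  75  84  87 117 162 171 166 148 127 120 118 104  86  91  99 102
  115 131 131]
 [ 64  63  60  64  74 128 174 180 180 178 173 161 143 130 119 106  85  81
   90 109 115]
 [ 64  58  58  58  83 143 177 178 178 179 180 178 176 172 157 132 105  81
   77  81  87]
 [101  61  57  60 110 162 178 1
[... 2390 characters left out ...]
6 117 125 147 167 172 169 165 162 160 160 160 158 150 134 129
  135 136 127]
 [117 117 117 117 119 131 146 155 157 158 157 156 155 153 150 144 136 138
  148 150 139]
 [117 116 117 117 118 121 131 144 151 153 151 148 145 141 137 134 133 140
  152 157 147]
 [117 116 117 116 117 118 123 134 143 144 140 136 135 132 127 125 130 142
  155 162 154]
 [117 116 117 116 116 117 119 124 131 133 131 129 132 131 125 122 129 145
  161 167 161]
 [116 116 117 117 117 117 116 117 122 130 132 128 128 128 125 120 125 143
  161 168 165]
 [117 117 117 117 117 117 116 116 120 129 133 129 126 125 123 118 122 136
  153 165 165]
 [116 116 117 117 117 117 116 117 119 125 131 131 129 127 122 118 121 132
  147 161 164]]
```

```bash
python3 - <<'E'
from h import *;from station import observe
s=observe();Rt,z=cart(s,None,-.385);D=np.array([520,251.3,36])
for k in(130,68):print(k,D+k*z,delta(s,D+k*z,Rt))
E
```

```text
130 [465.30150113 273.46503642 151.83084814] (array([0.0008, 0.0021, 0.0904]), array([0.005, 0.   , 0.004]))
68 [491.38847751 262.89401905  96.58844364] (array([0.0008, 0.0018, 0.1524]), array([0.005, 0.   , 0.004]))
```

Emit:
send_rows --plan '[{"dp": [0.001,0.002,0.02],"twist": [0.005,0,0.004]},{"dp": [0.001,0.002,0.045],"twist": [0.005,0,0.004]},{"dp": [0.001,0.002,0.07],"twist": [0.005,0,0.004]},{"dp": [0.001,0.002,0.09],"twist": [0.005,0,0.004]},{"dp": [0.001,0.002,0.09],"twist": [0.005,0,0.004]},{"dp": [0.001,0.002,0.09],"twist": [0.005,0,0.004]}]'

```text
time_s: 1.95
position: [465.1, 272.9, 152.1]
orientation: [[-0.826, 0.376, 0.42], [0.335, 0.927, -0.171], [-0.454, -0.001, -0.891]]
wrist_force: [-0.2, 0.9, 1.0]
finger_gap: 85.2
gripper_force: 0.0
```

```bash
python3 - <<'E'
from h import *;from station import observe,capture;import pickle
s=observe();c=capture("wrist");pickle.dump((s,c),open("w2.pkl","wb"))
cv2.imwrite("pics/w2.png",c["color"][:,:,::-1])
Rt,z=cart(s,None,-.385);D=np.array([520,251.3,36]);x,y=-Rt[:,0],Rt[:,1]
print(s["time_s"],s["position"],delta(s,D+130*z,Rt))
W=wristT(s,c)
def proj(p):
    q=np.linalg.inv(W)@np.r_[p,1];return (c["cx"]-c["fx"]*q[0]/q[2]).round(1),(c["cy"]+c["fy"]*q[1]/q[2]).round(1)
print("pred",[proj(D+115*z+a*x+b*y) for a,b in((-17,-15),(-17,15),(17,15),(17,-15))],"blue",proj(D+58*z-20*x-24*y),proj(D+58*z-20*x+24*y))
E
```

```text
1.95 [465.07010474 272.89188582 152.09435617] (array([0.0001, 0.0006, 0.0002]), array([-0.001,  0.   , -0.   ]))
pred [(np.float64(289.1), np.float64(218.3)), (np.float64(341.6), np.float64(218.3)), (np.float64(340.1), np.float64(270.1)), (np.float64(290.7), np.float64(270.0))] blue (np.float64(283.7), np.float64(185.1)) (np.float64(347.9), np.float64(185.1))
```

View pics/w2.png

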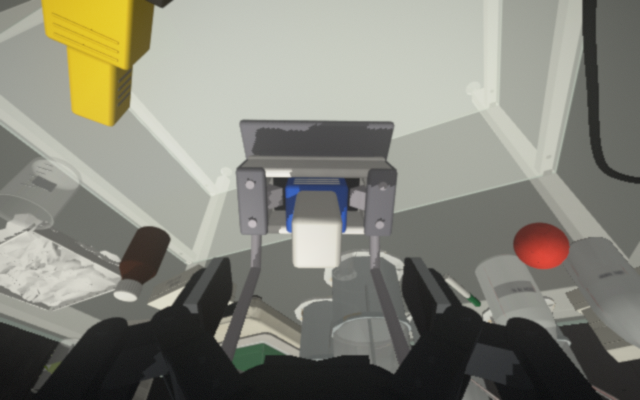

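The grip now spans u 292–341 against a predicted 289–341, so it is centred to within about 1 mm. I'll descend along the axis and close.

Emit:
send_rows --plan '[{"dp": [0,0.001,0.015],"twist": [0,0,0]},{"dp": [0,0.001,0.03],"twist": [0,0,0]},{"dp": [0,0.001,0.045],"twist": [0,0,0]},{"dp": [0,0.001,0.058],"twist": [0,0,0]},{"dp": [0,0.001,0.064],"twist": [0,0,0]},{"dp": [0,0.001,0.064],"twist": [0,0,0]},{"dp": [0,0.001,0.064],"twist": [0,0,0]}]'

```text
time_s: 2.7
position: [492.7, 262.5, 95.4]
orientation: [[-0.825, 0.377, 0.421], [0.335, 0.926, -0.171], [-0.455, -0.0, -0.891]]
wrist_force: [-0.1, -0.7, -0.0]
finger_gap: 85.4
gripper_force: 0.0
```

Emit:
send_rows --plan '[{"dp": [0,0,0],"twist": [0,0,0]},{"dp": [0,0,0],"twist": [0,0,0]},{"dp": [0,0,0],"twist": [0,0,0]},{"dp": [0,0,0],"twist": [0,0,0]},{"dp": [0,0,0],"twist": [0,0,0]},{"dp": [0,0,0],"twist": [0,0,0]},{"dp": [0,0,0],"twist": [0,0,0]},{"dp": [0,0,0],"twist": [0,0,0]}]' --hand -1 --squeeze 80

```text
time_s: 3.5
position: [492.5, 262.1, 95.2]
orientation: [[-0.825, 0.377, 0.421], [0.335, 0.926, -0.172], [-0.454, -0.001, -0.891]]
wrist_force: [-3.7, 0.0, 4.9]
finger_gap: 29.2
gripper_force: 78.8
```

Emit:
send_rows --plan '[{"dp": [0,0.0017,-0.001],"twist": [0.026,0,0]},{"dp": [0,0.0035,-0.002],"twist": [0.0524,0,0]},{"dp": [0,0.0053,-0.0029],"twist": [0.0785,0,0]},{"dp": [0,0.0071,-0.0038],"twist": [0.1047,0,0]},{"dp": [0,0.0089,-0.0047],"twist": [0.131,0,0]},{"dp": [0,0.0108,-0.0054],"twist": [0.157,0,0]}]'

```text
time_s: 4.1
position: [494.5, 273.2, 99.5]
orientation: [[-0.825, 0.438, 0.356], [0.335, 0.888, -0.314], [-0.454, -0.14, -0.88]]
wrist_force: [-1.4, -4.6, -0.6]
finger_gap: 29.0
gripper_force: 79.2
```

Emit:
send_rows --plan '[{"dp": [0,0.0025,-0.001],"twist": [0.035,0,0]},{"dp": [0,0.005,-0.0019],"twist": [0.07,0,0]},{"dp": [0,0.0064,-0.0023],"twist": [0.0873,0,0]},{"dp": [0,0.0064,-0.0023],"twist": [0.0873,0,0]},{"dp": [0,0.0064,-0.0023],"twist": [0.0873,0,0]}]'

```text
time_s: 4.6
position: [496.0, 279.4, 101.6]
orientation: [[-0.825, 0.468, 0.317], [0.335, 0.857, -0.392], [-0.455, -0.217, -0.864]]
wrist_force: [-3.8, 1.1, 8.2]
finger_gap: 28.9
gripper_force: 84.0
```

```bash
python3 - <<'E'
from h import *;from station import observe,capture;import pickle
s=observe();c=capture("wrist");pickle.dump((s,c),open("w3.pkl","wb"))
cv2.imwrite("pics/w3.png",cv2.resize(c["color"][150:350,180:460,::-1],None,fx=2.5,fy=2.5))
Rt,z=cart(s,None,-.385);print(s["wrist_force"],s["moment"],np.degrees(R.from_matrix(Rt.T@s["orientation"]).as_rotvec()),Rt.T@(s["position"]-[492.5,262.1,95.2]))
E
```

```text
[-3.81998506  1.14305712  8.21114439] [-0.36098834  0.32245747 -0.36853763] [14.14290956 -0.04075734  0.06253159] [-0.06586021 17.31569    -7.20067565]
```

View pics/w3.png

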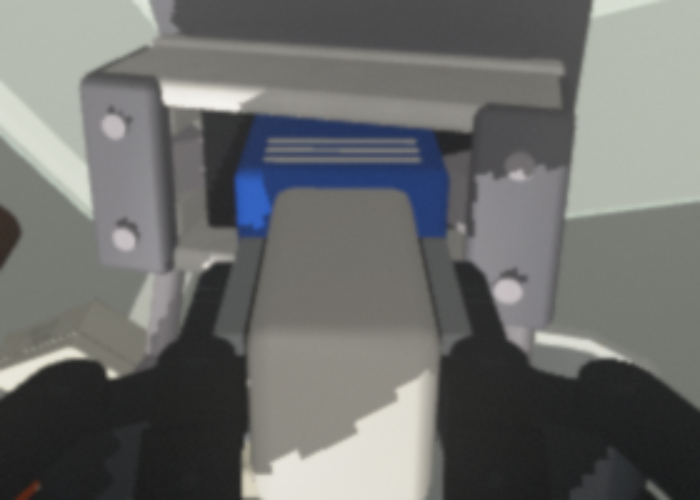

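The cartridge has leaned with the gripper by 14.1°, and the right end of the foot is lifted (the left side of this picture). The foot is still in the bay. I'll bring it back, then lean right.

Emit:
send_rows --plan '[{"dp": [0,-0.0034,0.0022],"twist": [-0.0524,0,0]},{"dp": [0,-0.0067,0.0045],"twist": [-0.1047,0,0]},{"dp": [0,-0.0098,0.0071],"twist": [-0.157,0,0]},{"dp": [0,-0.0128,0.0096],"twist": [-0.2094,0,0]},{"dp": [0,-0.0148,0.0114],"twist": [-0.244,0,0]},{"dp": [0,-0.0148,0.0114],"twist": [-0.244,0,0]},{"dp": [0,-0.0148,0.0114],"twist": [-0.244,0,0]}]'

```text
time_s: 5.35
position: [492.6, 262.1, 95.1]
orientation: [[-0.825, 0.378, 0.421], [0.336, 0.926, -0.172], [-0.455, -0.0, -0.891]]
wrist_force: [-6.9, 0.8, 10.8]
finger_gap: 29.0
gripper_force: 84.5
```

Emit:
send_rows --plan '[{"dp": [0,-0.0017,-0.001],"twist": [-0.026,0,0]},{"dp": [0,-0.0035,-0.002],"twist": [-0.0524,0,0]},{"dp": [0,-0.0053,-0.0029],"twist": [-0.0785,0,0]},{"dp": [0,-0.0071,-0.0038],"twist": [-0.1047,0,0]},{"dp": [0,-0.0089,-0.0047],"twist": [-0.131,0,0]},{"dp": [0,-0.0108,-0.0054],"twist": [-0.157,0,0]}]'

```text
time_s: 5.95
position: [486.7, 253.3, 99.5]
orientation: [[-0.825, 0.307, 0.475], [0.336, 0.942, -0.025], [-0.455, 0.139, -0.88]]
wrist_force: [-2.7, 3.7, 8.1]
finger_gap: 29.1
gripper_force: 84.3
```

Emit:
send_rows --plan '[{"dp": [0,-0.0025,-0.001],"twist": [-0.035,0,0]},{"dp": [0,-0.005,-0.0019],"twist": [-0.07,0,0]},{"dp": [0,-0.0064,-0.0023],"twist": [-0.0873,0,0]},{"dp": [0,-0.0064,-0.0023],"twist": [-0.0873,0,0]},{"dp": [0,-0.0064,-0.0023],"twist": [-0.0873,0,0]}]'

```text
time_s: 6.45
position: [483.0, 247.3, 101.7]
orientation: [[-0.824, 0.264, 0.501], [0.336, 0.94, 0.058], [-0.455, 0.216, -0.864]]
wrist_force: [-13.0, -0.0, 19.5]
finger_gap: 29.5
gripper_force: 85.7
```

```bash
python3 - <<'E'
from h import *;from station import observe,capture;import pickle
s=observe();c=capture("wrist")
cv2.imwrite("pics/w4.png",cv2.resize(c["color"][150:350,180:460,::-1],None,fx=2.5,fy=2.5))
Rt,z=cart(s,None,-.385);print(s["wrist_force"],s["moment"],np.degrees(R.from_matrix(Rt.T@s["orientation"]).as_rotvec()),Rt.T@(s["position"]-[492.5,262.1,95.2]))
E
```

```text
[-13.03173572  -0.03950393  19.54399846] [-0.42783055  0.8551875  -0.2932238 ] [-13.98351292  -0.09885997   0.09796158] [ -0.04639605 -17.33695514  -7.23934598]
```

View pics/w4.png

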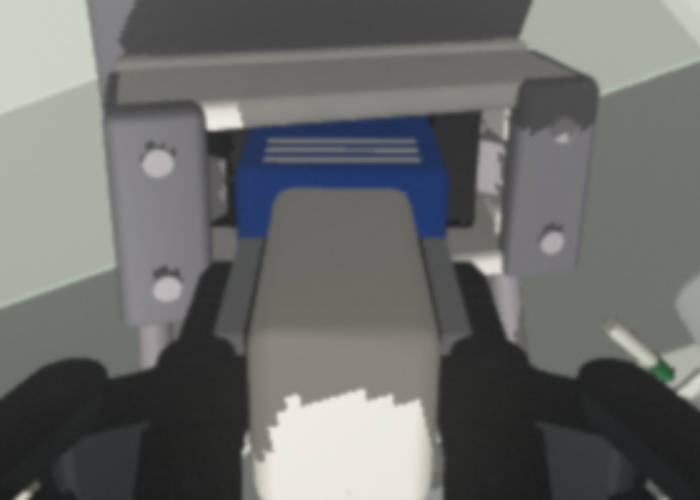

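It leaned right by 14°, held the same way in the pads with no slip. The left end of the foot rose. I'll bring it upright and draw it out along its axis.

Emit:
send_rows --plan '[{"dp": [0,0.0034,0.0022],"twist": [0.0524,0,0]},{"dp": [0,0.0067,0.0045],"twist": [0.1047,0,0]},{"dp": [0,0.0098,0.0068],"twist": [0.157,0,0]},{"dp": [0,0.0128,0.0092],"twist": [0.2094,0,0]},{"dp": [0,0.0148,0.0108],"twist": [0.244,0,0]},{"dp": [0,0.0148,0.0108],"twist": [0.244,0,0]},{"dp": [0,0.0148,0.0108],"twist": [0.244,0,0]}]'

```text
time_s: 7.2
position: [492.4, 261.5, 95.1]
orientation: [[-0.825, 0.378, 0.421], [0.335, 0.926, -0.173], [-0.455, -0.002, -0.89]]
wrist_force: [-7.8, -0.6, 14.2]
finger_gap: 29.4
gripper_force: 84.8
```

Emit:
send_rows --plan '[{"dp": [0,0,-0.003],"twist": [0,0,0]},{"dp": [0,0,-0.006],"twist": [0,0,0]},{"dp": [0,0,-0.01],"twist": [0,0,0]},{"dp": [0,0,-0.014],"twist": [0,0,0]}]'

```text
time_s: 7.6
position: [487.3, 263.6, 104.0]
orientation: [[-0.827, 0.376, 0.419], [0.334, 0.927, -0.173], [-0.453, -0.003, -0.892]]
wrist_force: [32.5, -8.4, -46.5]
finger_gap: 29.3
gripper_force: 83.2
```

```bash
python3 - <<'E'
from h import *;from station import observe,capture
s=observe();c=capture("wrist");print(s["wrist_force"],s["moment"],s["position"])
cv2.imwrite("pics/w5.png",cv2.resize(c["color"][150:350,180:460,::-1],None,fx=2.5,fy=2.5))
E
```

```text
[ 32.45000271  -8.40793131 -46.53684202] [ 0.28207373 -1.80701888  0.06158636] [487.33547639 263.58680917 104.02950791]
```

View pics/w5.png

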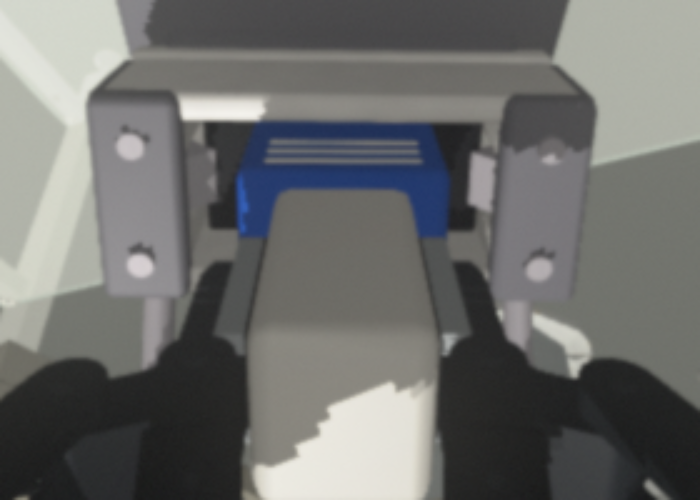

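The grip hasn't slipped and the cartridge has risen about 10 mm, but it resists with 57 N, so I'm stopping the pull. I'll compare the catch positions before and now.

```bash
python3 - <<'E'
from h import *;from station import observe,capture;import pickle
s=observe();c=capture("wrist");pickle.dump((s,c),open("w6.pkl","wb"))
s2,c2=pickle.load(open("w2.pkl","rb"));D=np.array([520,251.3,36])
Rt,z=cart(s,None,-.385);x,y=-Rt[:,0],Rt[:,1]
out=[]
for (s_,c_,f,box) in((s2,c2,4.0,(150,245,220,415)),(s,c,2.9,(175,290,180,450))):
    W=wristT(s_,c_);Wi=np.linalg.inv(W)
    def proj(p):
        q=Wi@np.r_[p,1];return np.array([c_["cx"]-c_["fx"]*q[0]/q[2],c_["cy"]+c_["fy"]*q[1]/q[2]])
    r0,r1,u0,u1=box;im=cv2.resize(np.ascontiguousarray(c_["color"][r0:r1,u0:u1,::-1]),None,fx=f,fy=f,interpolation=cv2.INTER_CUBIC)
    im=cv2.resize(im,(780,int(im.shape[0]*780/im.shape[1])));g=780/(u1-u0)
    for zz,col in((8,(0,255,0)),(25,(0,0,255)),(40,(255,0,255))):
        for yy in(-42,-40,-36,-32,32,36,40,42):
            p=(proj(D+zz*z+yy*y)-[u0,r0])*g;cv2.circle(im,tuple(p.astype(int)),2,col,-1)
    out.append(im[:295])
o=np.vstack(out);print([i.shape for i in out]);cv2.imwrite("pics/cmp.png",o)
E
```

```text
[(295, 780, 3), (295, 780, 3)]
```

View pics/cmp.png

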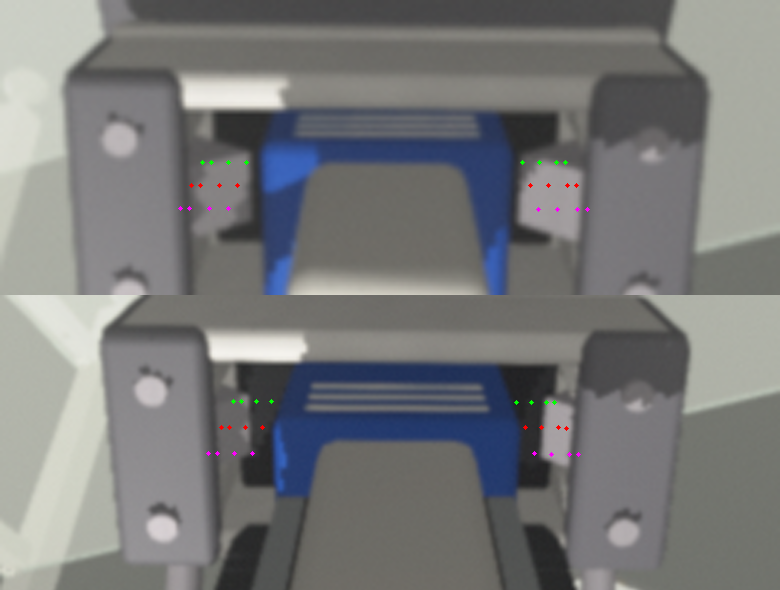

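Before, the catch tips were at about y = ±30. Now they stand at about ±36 to 37, so both have given way by 6 mm or more. They still overlap the ±40 mm foot ends slightly. I'd rather not yank it, so I'll set it back on the floor and rock once more on each side. At full lean I'll use the bay's 2 mm side play to push each catch further back.

Emit:
send_rows --plan '[{"dp": [0,0,0.005],"twist": [0,0,0]},{"dp": [0,0,0.01],"twist": [0,0,0]},{"dp": [0,0,0.0135],"twist": [0,0,0]},{"dp": [0,0,0.0135],"twist": [0,0,0]},{"dp": [0,0,0.0135],"twist": [0,0,0]}]'

```text
time_s: 8.2
position: [492.4, 262.3, 95.3]
orientation: [[-0.825, 0.377, 0.421], [0.336, 0.926, -0.171], [-0.455, 0.0, -0.891]]
wrist_force: [-2.7, 1.2, 5.8]
finger_gap: 29.1
gripper_force: 91.2
```

Emit:
send_rows --plan '[{"dp": [0,0.0041,-0.0023],"twist": [0.061,0,0]},{"dp": [0,0.0083,-0.0044],"twist": [0.122,0,0]},{"dp": [0,0.0121,-0.0059],"twist": [0.1745,0,0]},{"dp": [0,0.0147,-0.0069],"twist": [0.2094,0,0]},{"dp": [0,0.0172,-0.0077],"twist": [0.244,0,0]},{"dp": [0,0.0152,-0.0077],"twist": [0.244,0,0]},{"dp": [0,0.0132,-0.0077],"twist": [0.244,0,0]},{"dp": [0,0.0132,-0.0077],"twist": [0.244,0,0]}]'

```text
time_s: 9.0
position: [495.5, 278.1, 101.5]
orientation: [[-0.825, 0.466, 0.321], [0.336, 0.86, -0.384], [-0.454, -0.209, -0.866]]
wrist_force: [1.6, 4.5, 0.5]
finger_gap: 29.0
gripper_force: 90.7
```

Emit:
send_rows --plan '[{"dp": [0,-0.001,0.0002],"twist": [0,0,0]},{"dp": [0,-0.002,0.0005],"twist": [0,0,0]},{"dp": [0,-0.002,0.0005],"twist": [0,0,0]}]'

```text
time_s: 9.3
position: [495.5, 277.8, 101.4]
orientation: [[-0.825, 0.465, 0.322], [0.337, 0.861, -0.381], [-0.454, -0.206, -0.867]]
wrist_force: [2.4, 7.3, -0.4]
finger_gap: 29.3
gripper_force: 90.6
```

```bash
python3 - <<'E'
from h import *;from station import observe
s=observe();Rt,z=cart(s,None,-.385);print(Rt.T@s["wrist_force"],s["moment"],np.degrees(R.from_matrix(Rt.T@s["orientation"]).as_rotvec()),Rt.T@(s["position"]-[492.5,262.1,95.2]))
E
```

```text
[0.64706943 7.68638068 0.16005361] [ 1.88406145 -0.1043149   0.76315488] [ 1.34101038e+01 -1.08474915e-02  1.39938228e-01] [-0.02910742 15.6431411  -6.97342471]
```

Emit:
send_rows --plan '[{"dp": [0,0.002,-0.0005],"twist": [0,0,0]},{"dp": [0,0.0039,-0.001],"twist": [0,0,0]},{"dp": [0,0.0032,-0.0039],"twist": [0,0,0]},{"dp": [0,0.0024,-0.0068],"twist": [0,0,0]},{"dp": [0,0.0015,-0.0107],"twist": [0,0,0]},{"dp": [0,0.0015,-0.0107],"twist": [0,0,0]}]'

```text
time_s: 9.9
position: [490.1, 277.5, 110.3]
orientation: [[-0.826, 0.468, 0.315], [0.335, 0.856, -0.393], [-0.454, -0.219, -0.864]]
wrist_force: [1.7, -1.8, -1.6]
finger_gap: 29.2
gripper_force: 90.1
```

```bash
cat > st.py <<'E'
from h import *;from station import observe
s=observe();Rt,z=cart(s,None,-.385);print(s["time_s"],(Rt.T@s["wrist_force"]).round(1),(Rt.T@s["moment"]).round(2),np.degrees(R.from_matrix(Rt.T@s["orientation"]).as_rotvec()).round(2),(Rt.T@(s["position"]-[492.5,262.1,95.2])).round(1))
E
python3 st.py
```

```text
9.9 [-1.3 -1.1  2.5] [-0.03 -0.19  0.01] [14.25  0.    0.03] [  0.3  13.4 -17. ]
```

Leaned left, it rose 10 mm with no resistance, so the right end is past its catch. I'll keep drawing up slowly and watch the force.

Emit:
send_rows --plan '[{"dp": [0,-0.0005,-0.0019],"twist": [0,0,0]},{"dp": [0,-0.001,-0.0039],"twist": [0,0,0]},{"dp": [0,-0.0014,-0.0058],"twist": [0,0,0]},{"dp": [0,-0.0014,-0.0058],"twist": [0,0,0]}]'

```text
time_s: 10.3
position: [487.4, 278.3, 115.5]
orientation: [[-0.826, 0.468, 0.315], [0.335, 0.856, -0.394], [-0.454, -0.22, -0.864]]
wrist_force: [3.0, -4.0, -2.6]
finger_gap: 29.3
gripper_force: 90.0
```

```bash
python3 st.py
```

```text
10.3 [-2.6 -2.6  4.2] [ 0.52 -0.31 -0.  ] [1.43e+01 1.00e-02 2.00e-02] [  0.4  13.1 -22.9]
```

Emit:
send_rows --plan '[{"dp": [0,-0.0005,-0.0019],"twist": [0,0,0]},{"dp": [0,-0.001,-0.0039],"twist": [0,0,0]},{"dp": [0,-0.0014,-0.0058],"twist": [0,0,0]},{"dp": [0,-0.0019,-0.0078],"twist": [0,0,0]},{"dp": [0,-0.0019,-0.0078],"twist": [0,0,0]}]'

```text
time_s: 10.8
position: [485.1, 282.2, 123.0]
orientation: [[-0.825, 0.467, 0.318], [0.336, 0.858, -0.389], [-0.454, -0.214, -0.865]]
wrist_force: [1.1, -0.9, -0.7]
finger_gap: 29.0
gripper_force: 90.3
```

```bash
python3 st.py
```

```text
10.8 [-0.9 -0.4  1.3] [-0.    0.02  0.1 ] [13.97  0.    0.08] [  0.3  15.9 -31.3]
```

Emit:
send_rows --plan '[{"dp": [0,-0.0012,-0.0049],"twist": [0,0,0]},{"dp": [0,-0.0024,-0.0097],"twist": [0,0,0]},{"dp": [0,-0.0036,-0.0146],"twist": [0,0,0]},{"dp": [0,-0.0053,-0.0213],"twist": [0,0,0]},{"dp": [0,-0.0073,-0.0291],"twist": [0,0,0]},{"dp": [0,-0.0097,-0.0388],"twist": [0,0,0]},{"dp": [0,-0.0121,-0.0485],"twist": [0,0,0]},{"dp": [0,-0.0121,-0.0485],"twist": [0,0,0]}]'

```text
time_s: 11.6
position: [464.1, 291.0, 168.9]
orientation: [[-0.825, 0.467, 0.319], [0.336, 0.858, -0.388], [-0.455, -0.213, -0.865]]
wrist_force: [0.6, 0.2, -3.5]
finger_gap: 29.3
gripper_force: 90.2
```

```bash
python3 st.py; python3 - <<'E'
from h import *;from station import observe,capture;import pickle
d={}
for n in("side","top"):d[n]=capture(n)
s=observe();c=capture("wrist");pickle.dump((s,c,d),open("w7.pkl","wb"))
a=cv2.resize(c["color"][:,:,::-1],(440,275));t=d["top"]["color"][120:230,180:450,::-1];b=d["side"]["color"][110:320,250:450,::-1]
t=cv2.resize(t,(790,322));b=cv2.resize(b,(262,275));cv2.imwrite("pics/mix.png",np.vstack([np.hstack([a,b,np.zeros((275,88,3),np.uint8)]),t]))
E
```

```text
11.6 [1.2 0.4 3.4] [-0.3   0.52  0.14] [13.89 -0.07  0.09] [ -0.3  16.1 -82.6]
```

View pics/mix.png

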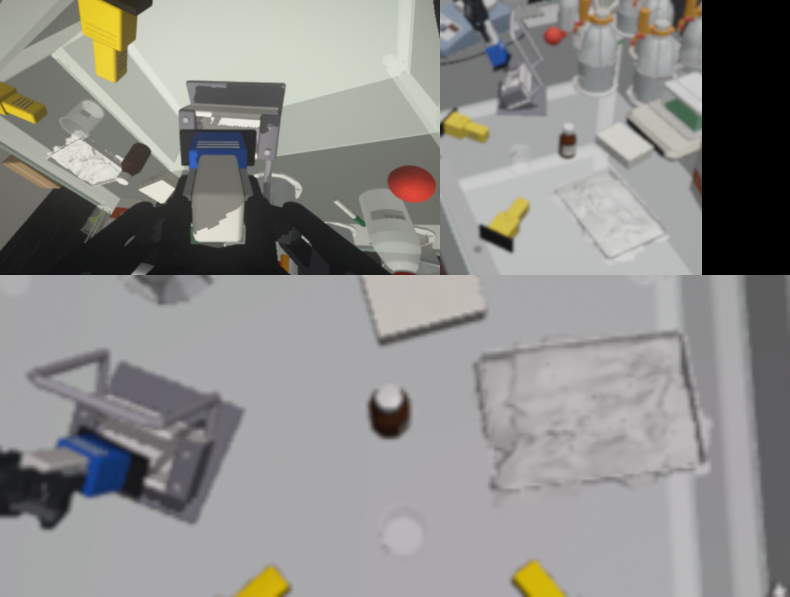

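The cartridge is out and held, with its foot clear of the dock. The tray inner outline in the top crop spans roughly (475–705, 335–490). Bottle and beaker are untouched. Next I'll compute the transfer.

```bash
python3 - <<'E'
from h import *;from station import observe;import pickle
_,_,d=pickle.load(open("w7.pkl","rb"));S,T=d["side"],d["top"]
t=[onz(T,q,12) for q in((342.3,149.7),(413,139.5),(421,185.6),(347.5,193.5))];print(np.mean(t,0))
t=[onz(S,q,12) for q in((337.8,251),(376,240),(421.8,289.4),(381.3,307))];print(np.round(t),np.mean(t,0))
s=observe();Rt,_=cart(s,None,np.radians(5.6),0)
print(Rt.round(3));P1=np.array([405,290,235]);print("A",delta(s,P1,Rt))
print("B",Rt.T@(np.array([420,60,235])-P1));print("C",Rt.T@(np.array([547,-200,200])-[420,60,235]))
E
```

```text
[ 549.29338269 -197.33142356   12.        ]
[[ 476.  -91.   12.]
 [ 601.  -91.   12.]
 [ 626. -304.   12.]
 [ 498. -315.   12.]] [ 550.18412527 -200.25758872   12.        ]
[[-0.995 -0.098 -0.   ]
 [-0.098  0.995 -0.   ]
 [ 0.     0.    -1.   ]]
A (array([ 0.0178, -0.0423, -0.0773]), array([-0.35 ,  0.403, -0.53 ]))
B [   7.51565594 -230.36604549    0.        ]
C [-101.02232586 -271.15215226   35.        ]
```

Emit:
send_rows --plan '[{"dp": [0.002,-0.005,-0.02],"twist": [-0.02,0.025,-0.03]},{"dp": [0.005,-0.011,-0.04],"twist": [-0.06,0.07,-0.09]},{"dp": [0.008,-0.018,-0.055],"twist": [-0.11,0.13,-0.17]},{"dp": [0.01,-0.025,-0.065],"twist": [-0.17,0.2,-0.26]},{"dp": [0.013,-0.031,-0.07],"twist": [-0.23,0.265,-0.35]},{"dp": [0.016,-0.037,-0.074],"twist": [-0.29,0.335,-0.44]},{"dp": [0.018,-0.042,-0.077],"twist": [-0.35,0.403,-0.53]},{"dp": [0.018,-0.042,-0.077],"twist": [-0.35,0.403,-0.53]}]'

```text
time_s: 12.55
position: [406.6, 287.8, 234.6]
orientation: [[-0.996, -0.093, 0.0], [-0.093, 0.996, -0.001], [0.0, -0.001, -1.0]]
wrist_force: [0.1, 0.3, -3.8]
finger_gap: 29.0
gripper_force: 90.1
```

Emit:
send_rows --plan '[{"dp": [0,-0.015,0],"twist": [0,0,0]},{"dp": [0.001,-0.04,0],"twist": [0,0,0]},{"dp": [0.002,-0.075,0],"twist": [0,0,0]},{"dp": [0.003,-0.11,0],"twist": [0,0,0]},{"dp": [0.005,-0.145,0],"twist": [0,0,0]},{"dp": [0.006,-0.18,0],"twist": [0,0,0]},{"dp": [0.007,-0.21,0],"twist": [0,0,0]},{"dp": [0.0075,-0.23,0],"twist": [0,0,0]}]'

```text
time_s: 13.35
position: [419.1, 58.2, 234.0]
orientation: [[-0.995, -0.096, -0.001], [-0.096, 0.995, -0.003], [0.002, -0.003, -1.0]]
wrist_force: [1.2, 1.3, -3.2]
finger_gap: 29.0
gripper_force: 90.1
```

Emit:
send_rows --plan '[{"dp": [-0.01,-0.025,0],"twist": [0,0,0]},{"dp": [-0.022,-0.06,0],"twist": [0,0,0]},{"dp": [-0.036,-0.1,0.005],"twist": [0,0,0]},{"dp": [-0.052,-0.14,0.01],"twist": [0,0,0]},{"dp": [-0.068,-0.18,0.015],"twist": [0,0,0]},{"dp": [-0.082,-0.22,0.022],"twist": [0,0,0]},{"dp": [-0.094,-0.25,0.03],"twist": [0,0,0]},{"dp": [-0.101,-0.271,0.035],"twist": [0,0,0]}]'

```text
time_s: 14.15
position: [547.1, -201.3, 197.8]
orientation: [[-0.995, -0.096, -0.003], [-0.096, 0.995, -0.001], [0.003, -0.001, -1.0]]
wrist_force: [-0.9, 0.1, -3.2]
finger_gap: 29.0
gripper_force: 90.0
```

Emit:
send_rows --plan '[{"dp": [0,0,0],"twist": [0,0,0]},{"dp": [0,0,0],"twist": [0,0,0]},{"dp": [0,0,0],"twist": [0,0,0]},{"dp": [0,0,0],"twist": [0,0,0]}]'

```text
time_s: 14.55
position: [546.6, -198.0, 199.9]
orientation: [[-0.995, -0.099, -0.0], [-0.099, 0.995, 0.0], [0.0, 0.0, -1.0]]
wrist_force: [-1.2, 1.2, -3.5]
finger_gap: 29.1
gripper_force: 90.1
```

```bash
python3 - <<'E'
from h import *;from station import observe,capture;import pickle
s=observe();Rt,_=cart(s,None,np.radians(5.6),0);print(s["joints"].round(2),s["position"],delta(s,[549,-199,78],Rt))
c=capture("side")["color"];w=capture("wrist");pickle.dump((s,w),open("w8.pkl","wb"))
# cartridge in hand: blue body edges in wrist image vs earlier
def blue(im):
    m=cv2.inRange(cv2.cvtColor(im,cv2.COLOR_RGB2HSV),(105,120,40),(130,255,255));n,l,st,ce=cv2.connectedComponentsWithStats(m);k=1+np.argmax(st[1:,4]);return st[k],ce[k].round(1)
print(blue(w["color"]),blue(pickle.load(open("w6.pkl","rb"))[1]["color"]))
E
```

```text
[-0.47  0.3   1.54  0.    1.29 -2.14] [ 546.62743915 -198.02553971  199.87261043] (array([-0.0023, -0.0012,  0.1219]), array([ 0.   , -0.   ,  0.001]))
(array([ 274,  195,   86,   50, 1478], dtype=int32), array([320.2, 222.1])) (array([ 274,  199,   86,   46, 1901], dtype=int32), array([316.3, 219.1]))
```

Emit:
send_rows --plan '[{"dp": [-0.001,-0.001,0.01],"twist": [0,0,0]},{"dp": [-0.002,-0.001,0.03],"twist": [0,0,0]},{"dp": [-0.002,-0.001,0.055],"twist": [0,0,0]},{"dp": [-0.002,-0.001,0.08],"twist": [0,0,0]},{"dp": [-0.002,-0.001,0.1],"twist": [0,0,0]},{"dp": [-0.002,-0.001,0.115],"twist": [0,0,0]},{"dp": [-0.002,-0.001,0.122],"twist": [0,0,0]},{"dp": [-0.002,-0.001,0.122],"twist": [0,0,0]}]'

```text
time_s: 15.45
position: [548.4, -199.5, 76.1]
orientation: [[-0.995, -0.098, -0.003], [-0.098, 0.995, 0.001], [0.003, 0.002, -1.0]]
wrist_force: [-0.2, 0.2, -3.4]
finger_gap: 29.3
gripper_force: 90.1
```

Emit:
send_rows --plan '[{"dp": [0,0,0.001],"twist": [0,0,0]},{"dp": [0,0,0.002],"twist": [0,0,0]},{"dp": [0,0,0.003],"twist": [0,0,0]},{"dp": [0,0,0.004],"twist": [0,0,0]},{"dp": [0,0,0.005],"twist": [0,0,0]},{"dp": [0,0,0.006],"twist": [0,0,0]},{"dp": [0,0,0.006],"twist": [0,0,0]},{"dp": [0,0,0.006],"twist": [0,0,0]}]'

```text
time_s: 16.25
position: [549.1, -200.0, 71.3]
orientation: [[-0.995, -0.098, -0.0], [-0.098, 0.995, 0.0], [0.0, 0.0, -1.0]]
wrist_force: [-0.1, 0.9, -3.4]
finger_gap: 29.0
gripper_force: 90.1
```

Emit:
send_rows --plan '[{"dp": [0,0,0.0005],"twist": [0,0,0]},{"dp": [0,0,0.001],"twist": [0,0,0]},{"dp": [0,0,0.0015],"twist": [0,0,0]},{"dp": [0,0,0.002],"twist": [0,0,0]},{"dp": [0,0,0.002],"twist": [0,0,0]}]'

```text
time_s: 16.75
position: [549.1, -200.0, 69.3]
orientation: [[-0.995, -0.098, -0.0], [-0.098, 0.995, 0.0], [0.0, 0.0, -1.0]]
wrist_force: [-0.1, 0.3, -3.4]
finger_gap: 29.3
gripper_force: 90.1
```

Emit:
send_rows --plan '[{"dp": [0,0,0.0005],"twist": [0,0,0]},{"dp": [0,0,0.001],"twist": [0,0,0]},{"dp": [0,0,0.001],"twist": [0,0,0]}]'

```text
time_s: 17.05
position: [549.2, -200.1, 68.6]
orientation: [[-0.995, -0.098, -0.0], [-0.098, 0.995, 0.0], [0.0, 0.0, -1.0]]
wrist_force: [0.5, 0.4, -0.8]
finger_gap: 28.8
gripper_force: 90.5
```

Emit:
send_rows --plan '[{"dp": [0,0,0.0003],"twist": [0,0,0]},{"dp": [0,0,0.0005],"twist": [0,0,0]},{"dp": [0,0,0.0005],"twist": [0,0,0]}]'

```text
time_s: 17.35
position: [549.3, -200.1, 68.6]
orientation: [[-0.995, -0.098, 0.0], [-0.098, 0.995, 0.0], [-0.0, 0.0, -1.0]]
wrist_force: [-0.5, 1.7, 3.9]
finger_gap: 29.2
gripper_force: 91.0
```

Emit:
send_rows --plan '[{"dp": [0,0,0],"twist": [0,0,0]},{"dp": [0,0,0],"twist": [0,0,0]},{"dp": [0,0,0],"twist": [0,0,0]},{"dp": [0,0,0],"twist": [0,0,0]},{"dp": [0,0,0],"twist": [0,0,0]},{"dp": [0,0,0],"twist": [0,0,0]},{"dp": [0,0,0],"twist": [0,0,0]},{"dp": [0,0,0],"twist": [0,0,0]}]' --hand 1 --squeeze 20

```text
time_s: 18.15
position: [549.1, -200.1, 67.9]
orientation: [[-0.995, -0.098, -0.0], [-0.098, 0.995, 0.0], [0.0, 0.0, -1.0]]
wrist_force: [-0.9, 0.3, -1.2]
finger_gap: 85.3
gripper_force: 0.0
```

Emit:
send_rows --plan '[{"dp": [0,0,-0.01],"twist": [0,0,0]},{"dp": [0,0,-0.025],"twist": [0,0,0]},{"dp": [0,0,-0.05],"twist": [0,0,0]},{"dp": [0,0,-0.08],"twist": [0,0,0]},{"dp": [0,0,-0.11],"twist": [0,0,0]},{"dp": [0,0,-0.14],"twist": [0,0,0]},{"dp": [0,0,-0.14],"twist": [0,0,0]},{"dp": [0,0,-0.14],"twist": [0,0,0]}]'

```text
time_s: 18.95
position: [549.4, -200.2, 209.2]
orientation: [[-0.995, -0.098, 0.002], [-0.098, 0.995, -0.001], [-0.002, -0.001, -1.0]]
wrist_force: [-0.5, 0.8, -0.2]
finger_gap: 85.3
gripper_force: 0.0
```

```bash
python3 - <<'E'
from h import *;from station import observe,capture;import pickle
s=observe();w=capture("wrist");S=capture("side");W=wristT(s,w);print(s["position"],s["wrist_force"],s["finger_gap"])
def comp(im,lo,hi):
    m=cv2.inRange(cv2.cvtColor(im,cv2.COLOR_RGB2HSV),lo,hi);n,l,st,ce=cv2.connectedComponentsWithStats(m);return [(st[k].tolist(),ce[k].round(1).tolist()) for k in np.argsort(-st[1:,4])[:2]+1]
print("side blue",comp(S["color"][200:320,320:430],(105,120,40),(130,255,255)),"+(320,200)")
print("wrist blue",comp(w["color"],(105,120,40),(130,255,255)))
Wi=np.linalg.inv(W);Rt,_=cart(s,None,np.radians(5.6),0);x,y=-Rt[:,0],Rt[:,1];D=np.array([549,-200,2.])
def proj(p,Mi,c):
    q=Mi@np.r_[p,1];return (c["cx"]-c["fx"]*q[0]/q[2]).round(1),(c["cy"]+c["fy"]*q[1]/q[2]).round(1)
z=np.array([0,0,1.])
print("pred wrist",proj(D+58*z-20*x-24*y,Wi,w),proj(D+58*z-20*x+24*y,Wi,w))
Si=np.linalg.inv(S["cam_to_world"])
p=[proj(D+h*z+a*x+b*y,Si,S) for h in(8,58) for a in(-20,20) for b in(-24,24)];print("pred side box",np.min(p,0),np.max(p,0))
# bottle and beaker unmoved?
d=pickle.load(open("d0.pkl","rb"));T=capture("top")["color"].astype(int);O=d["top"]["color"].astype(int)
for n,(u,v) in dict(bottle=(313,166),beaker=(318,208)).items():print(n,np.abs(T-O)[v-10:v+10,u-10:u+10].mean())
E
```

```text
[ 549.43356723 -200.21370494  209.23557146] [-0.4888261   0.84132576 -0.213023  ] 85.26648481142085
side blue [([50, 62, 19, 13, 144], [60.9, 67.7]), ([50, 57, 3, 4, 7], [51.0, 58.3])] +(320,200)
wrist blue [([295, 163, 45, 37, 299], [305.9, 173.4]), ([336, 197, 3, 2, 6], [337.0, 197.5])]
pred wrist (np.float64(291.6), np.float64(162.3)) (np.float64(340.1), np.float64(162.3))
pred side box [367.  250.2] [390.6 279.1]
bottle 10.9225
beaker 4.955
```

```bash
python3 - <<'E'
from h import *;from station import capture;import pickle
d=pickle.load(open("d0.pkl","rb"))
for n,(u,v) in dict(side=(347,217),top=(313,166)).items():
    for c in(d[n],capture(n)):
        im=c["color"][v-22:v+22,u-22:u+22].astype(int);m=(im[...,0]-im[...,2]>15)
        yy,xx=np.nonzero(m);print(n,m.sum(),xx.mean().round(2) if m.any() else 0,yy.mean().round(2) if m.any() else 0,"mean",im.mean().round(1))
E
```

```text
side 98 21.94 21.8 mean 164.8
side 82 21.68 21.8 mean 164.3
top 85 22.11 24.6 mean 157.7
top 73 21.23 25.15 mean 160.3
```

```bash
python3 -c "
from station import job_done;print(job_done())"
```

```text
the job is handed in; nothing more can be done
None
```

I rocked the blue cartridge about 14° to each side, drew it out, stood it upright in the card tray and let go. An early straight pull met 57 N, so I stopped and drew it out leaning left, with little resistance. By camera check it stands upright, the bottle and beaker look unmoved, and the job is handed in at about 19 s.

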